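# Hold a drive collar on its shaft flats for the set screws

### The job

Help fit the collar to the little geared drive on the classroom table. With the fingers, turn the bare upright shaft until you feel them pinch its two flats and those flats squarely face the two pointer ribs on the drive's top. Then slide the aluminium collar with the two set screws down the shaft, screws facing the pointer ribs, press it fully down on its spring washer, and finish still gripping it pressed down there, so that someone else can tighten the screws; leave the other things on the table alone.

Things in the scene. Friction and masses are not known exactly. Their poses are not given: they have to be found in the camera images.
- gearbox: Fixed geared drive: base board 150x110x10 mm, on it a black housing 110 (x) x 80 (y) mm, its top 54 mm above the table; motor sticks out 45 mm from its +x end, lower. Origin: on the table, exactly below the shaft's axis; z up. Two metal pointer ribs 4 mm high lie on the top along x, 34 to 52 mm either side of the shaft, pointing at it. Right shaft angle: flats' normals along this x (either flat to either rib).
- shaft_tip (a point): Centre of the tip of the drive's bare upright steel shaft, 100 mm above the table; axes as the drive's (do NOT turn with the shaft). 26 mm diameter, two opposite flats along its height, 16 mm across, each 20 mm wide; top 4 mm tapered. Turns with light drag (0.04 N m) and stays. Start angle 25 to 155 degrees off right, not reported: feel it (a pinch measures 16 mm on the flats, else up to 26) or see it.
- washer (a joint): Spring washer round the shaft's foot, a steel ring 50 mm across, 6 mm thick. Value: how far it is pressed down, 0 = up (its top 66 mm above the table), 0.006 m = fully down on the housing (top at 60 mm). The spring pushes up with 2.7 N at 0 and 8.1 N fully down, and lifts the collar again if let go.
- collar_center (a point): Centre (half-way up) of the loose aluminium collar, upright on the table: 52 mm outer diameter, 26 mm high, 0.07 to 0.14 kg; z along the bore. The bore is shaped as the shaft with 1.2 mm play all round: 28.4 mm across the round, 18.4 mm across its two flats. Two dark set screws, flush in the outside at +x and -x, on the same sides as the bore's flats. It slides on only with its x square to the shaft's flats (either way round).
- spacer_center (a point): Centre of a plain aluminium spacer ring, 52 mm outer diameter, only 14 mm high, round bore of 28.4 mm, no set screws. Not needed: leave alone. It may stand on either side of the drive, the collar on the other.
- screwdriver: Screwdriver lying on the table, about 200 mm long. Origin at its middle, underneath. Leave alone.
- cup: Paper cup, 72 mm across the rim, 85 mm high. Origin under its centre. Leave alone.
- tub: White fixed tub with small servo motors, 150 mm across, 85 mm high. Origin under its centre. Not to be used.
Not all that is in view belongs to the job. What is shaped like the part that bears collar_center but blue or brown is not meant. What is shaped like the gearbox but pink or turquoise is not meant.

How it is judged:
By the outcome, as a careful person would: the job done as asked, in the order asked, and still so for the second after the job is handed in, while the arm keeps its last pose, push and grip.
It also fails if it takes over 69 s, if anything falls off the work surface, if the arm or the gripper's body presses on something with over 40 N, if the wrist force passes 120 N, or if a joint passes its speed limit or range.

### The arm

A 6-joint arm with a two-finger parallel gripper is mounted at the origin on the work surface. World frame = base frame: x ahead of the robot, y to its left, z up, the work surface at z = 0. Lengths are in mm, angles in rad, forces in N, time in s.
With the tool pointing down it reaches from about 400 to 825 mm from the base axis. Payload 7 kg.
Tool frame: the origin (TCP) lies at the very end of the fingers, on their centre line; the grasp point (between the pads) lies 19 mm behind it; z points along the fingers, y is the direction in which the jaws open and shut (so a half turn about z gives the same grasp; the last joint's range is limited). The gripper opens to 88 mm and grips with 3 to 60 N. Pads are 19 mm wide; open, the fingers measure 130 mm over their backs; the gripper's body (78 mm by 193 mm) begins 47 mm behind the grasp point.
Start: joints at [-0.867, 0.359, 0.012, 0, -1.224, -0.288], TCP at [272.619, -617.474, 226.561] pointing down, gripper open.
Joint ranges: [-3.07, 3.07], [-1.43, 2.12], [-1.02, 1.25], [-3.03, 1.67], [-3.05, -0], [-3.03, 3.03]. Speed limits (rad/s): [2.39, 2.39, 3.01, 3.14, 3.14, 3.14].

### API

Orientations are given as a unit quaternion [x, y, z, w].
In Python, from plant import bot gives the robot as it stands. Calls block until the motion is done:
- bot.move_ptp(position, orientation): joint-space move of the TCP to a pose.
- bot.line_to(position, velocity=150, ori=None): straight line of the TCP; ori=None keeps the orientation; velocity is the mean speed in mm/s.
- bot.move_joints(angles): joint-space move.
- bot.move_gripper(opening, force=None): finger opening in mm; force is the grip in N (None keeps the last); returns when the fingers have stopped.
- bot.pause(seconds).
- bot.solve_ik(position, orientation): joint angles nearest the present ones, or None.
- bot.read_state(): the state.
- bot.camera(name): name is "side" or "top"; returns the picture (480x640x3 uint8, red, green, blue); there is no depth.
- bot.get_calibration(name): a dict with "fx", "fy", "cx", "cy" (pixels), "distortion" ([k1, k2, p1, p2, k3] as OpenCV has them; the pictures are not rectified), "view" (4x4, takes a point from world to camera coordinates). Camera axes: x right, y up, looking along -z (the intrinsics and any distortion apply to the point x, -y, -z); pixel columns grow to the right and rows downward; lengths in mm; the calibration is good to about 2 mm. A picture is of the moment at which its call begins. get_calibration takes no time and is no camera call.
A pose or a line that the arm cannot do raises bot.Unreachable and nothing moves.
- bot.close_job(): hands the job in, once; it reports no verdict.
The state is a dict: "t": time; "joint_pos": joint angles; "qvel": joint speeds; "tau": joint torques, N m; "tcp_pos": TCP position; "eef_rot": TCP orientation; "contact_force": force on the tool from outside, world axes, zero at the start; "moment": the same for the moment, N m; "width": finger opening in mm.
Only numpy, scipy, OpenCV 4.12 (cv2) and the standard library are available. Lean on these libraries where they do the work, as an engineer would, in place of code of your own. Each camera call takes 0.05 s, during which the arm holds its last target. There are 200 camera calls.

## Working session

There is one attempt and no reset: what is moved stays moved. The work goes in short steps, each a Python script; the robot and the scene stay as the last script left them, time stands still between calls to the robot, and variables do not carry over. Pictures are saved under pics/ and viewed, about 8 in all and at most 12, crops included, and the job is handed in when it is done.

```bash
mkdir -p pics; ls
python3 - <<'E'
from plant import bot
import cv2
for n in("side","top"):
    cv2.imwrite(f"pics/{n}0.png",bot.camera(n)[:,:,::-1]); print(n,bot.get_calibration(n))
s=bot.read_state(); print(s)
E
```

```text
pics
side {'fx': 482.44771129381655, 'fy': 482.44771129381655, 'cx': 318.0802808731699, 'cy': 248.26348012660205, 'distortion': array([0.04112079, 0.        , 0.        , 0.        , 0.        ]), 'view': array([[-7.80850521e-01, -6.24670046e-01,  7.73286517e-03,
         4.71552143e+02],
       [ 3.21940116e-01, -3.91762225e-01,  8.61903081e-01,
        -2.25310497e+02],
       [-5.35375593e-01,  6.75506990e-01,  5.07014084e-01,
        -1.02635020e+03],
       [ 0.00000000e+00,  0.00000000e+00,  0.00000000e+00,
         1.00000000e+00]])}
top {'fx': 522.9865570880283, 'fy': 522.9865570880283, 'cx': 317.4902514639842, 'cy': 248.64065547455, 'distortion': array([-0.01265038,  0.        ,  0.        ,  0.        ,  0.        ]), 'view': array([[ 2.54560572e-03, -9.99996638e-01,  4.93261294e-04,
         7.79383438e+01],
       [ 9.96015447e-01,  2.57944236e-03,  8.91435643e-02,
        -5.34209844e+02],
       [-8.91445369e-02,  2.64371502e-04,  9.96018665e-01,
        -1.29702019e+03],
       [ 0.00000000e+00,  0.00000000e+00,  0.00000000e+00,
         1.00000000e+00]])}
{'t': 0.1, 'joint_pos': array([-8.66867099e-01,  3.59299810e-01,  1.11256358e-02, -3.07222604e-04,
       -1.22413458e+00, -2.88119404e-01]), 'qvel': array([-0.00098814, -0.00190854,  0.00164712,  0.00202881, -0.0002325 ,
        0.00095292]), 'tau': array([-1.92548709e-03, -5.84164059e+01,  2.93750435e+01,  7.01545626e+00,
        1.01761168e-02, -6.42969667e-05]), 'tcp_pos': array([ 272.44503774, -617.0672148 ,  225.71581536]), 'eef_rot': array([-2.06359147e-01,  9.78476014e-01,  7.33816184e-04, -2.32879647e-04]), 'contact_force': array([-0.5922822 ,  0.23758085, -0.52502684]), 'moment': array([ 0.0306844 , -0.0069733 , -0.02673002]), 'width': 87.5119532385152}
```

View pics/top0.png

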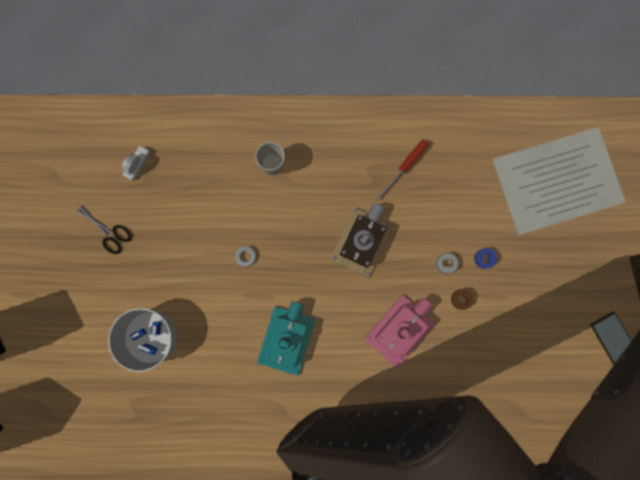

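View pics/side0.png

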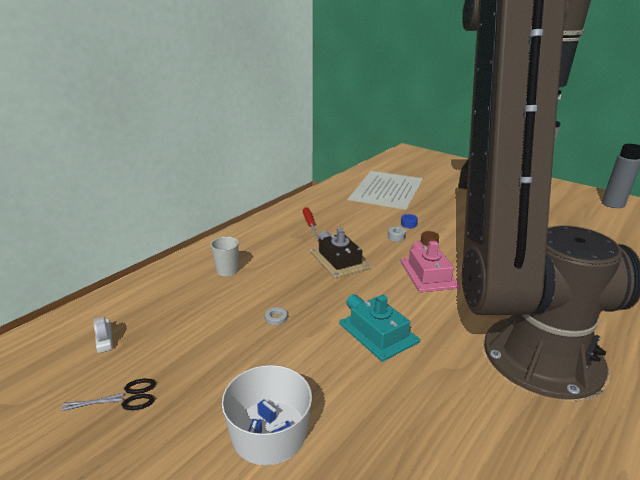

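The black drive is at top (363,240), with rings at (246,257) and (448,263). In the side view the ring at (397,234) is the taller one, so that's the collar. Next I'll enlarge the details.

```bash
cat > h.py <<'E'
from plant import bot
import numpy as np, cv2
from scipy.spatial.transform import Rotation as R
C={n:bot.get_calibration(n) for n in("side","top")}
def K(c): return np.array([[c["fx"],0,c["cx"]],[0,c["fy"],c["cy"]],[0,0,1]])
def p2w(n,uv,z):
    c=C[n]; x,y=cv2.undistortPoints(np.array([[uv]],float),K(c),c["distortion"])[0,0]
    V=c["view"]; d=V[:3,:3].T@[x,-y,-1]; o=-V[:3,:3].T@V[:3,3]
    return o+d*(z-o[2])/d[2]
def w2p(n,P):
    c=C[n]; q=np.atleast_2d(P)@c["view"][:3,:3].T+c["view"][:3,3]
    return cv2.projectPoints(q*[1,-1,-1],np.zeros(3),np.zeros(3),K(c),c["distortion"])[0][:,0]
def down(yaw): # jaw (tool y) axis at world angle yaw
    j=np.array([np.cos(yaw),np.sin(yaw),0]); z=np.array([0,0,-1.])
    return R.from_matrix(np.c_[np.cross(j,z),j,z]).as_quat()
def crop(im,x,y,w,h,s): return cv2.resize(im[y:y+h,x:x+w,::-1],None,fx=s,fy=s,interpolation=cv2.INTER_CUBIC)
def st():
    s=bot.read_state(); print("t%.2f"%s["t"],s["tcp_pos"].round(1),"w%.2f"%s["width"],"F",s["contact_force"].round(1),"M",s["moment"].round(2)); return s
E
python3 - <<'E'
from h import *
t=bot.camera("top");s=bot.camera("side")
a=np.hstack([crop(t,323,200,80,80,5),crop(t,423,238,50,50,8)])
b=np.hstack([crop(s,305,220,70,35,5.7143),crop(s,372,215,70,35,5.7143)])
cv2.imwrite("pics/m1.png",np.vstack([a,b])); print(a.shape,b.shape)
print(p2w("top",(364,240),66),p2w("top",(448,263),26),p2w("top",(246,257),14),p2w("side",(397,231),26),p2w("side",(341,229),100))
E
```

```text
(400, 800, 3) (200, 800, 3)
[551.77191075 -34.51081438  66.        ] [ 498.37007478 -249.35164197   26.        ] [513.08962682 260.9302846   14.        ] [ 495.93760014 -241.93958683   26.        ] [552.51341977 -32.90408296 100.        ]
```

View pics/m1.png

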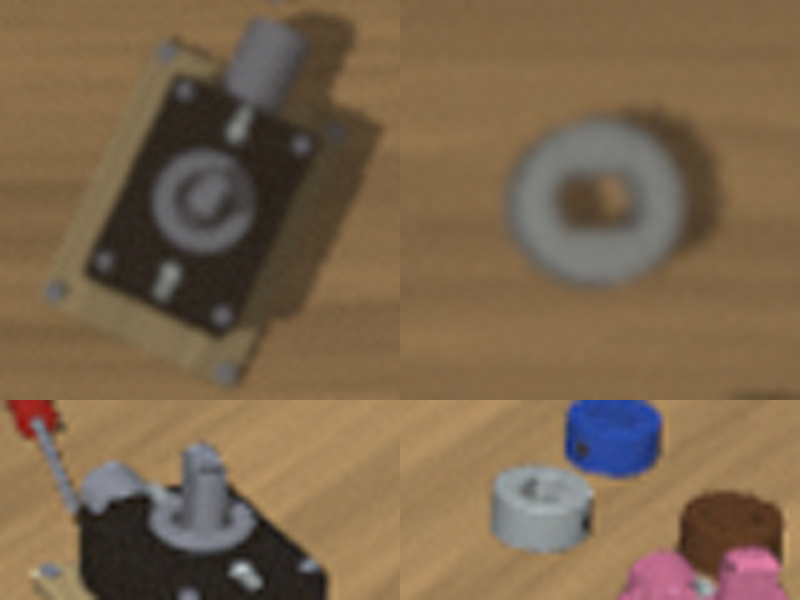

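Run:
```python
from h import *
from scipy.optimize import minimize
a=np.linspace(0,2*np.pi,60)
def cyl(x,y,r,z0,z1): return np.vstack([np.c_[x+r*np.cos(a),y+r*np.sin(a),0*a+z] for z in(z0,z1)])
for n,uv in(("top",(448,263)),("side",(397,234))):
    im=bot.camera(n); hsv=cv2.cvtColor(im,cv2.COLOR_RGB2HSV)
    w=20; u,v=uv; sub=im[v-w:v+w,u-w:u+w].astype(int); ch=sub.max(2)-sub.min(2)
    m=((ch<28)&(sub.max(2)>85)).astype(np.uint8)
    k,l,s,_=cv2.connectedComponentsWithStats(m); i=l[w-6:w+7,w-6:w+7]; i=np.bincount(i[i>0]).argmax()
    cs,_=cv2.findContours((l==i).astype(np.uint8),cv2.RETR_EXTERNAL,cv2.CHAIN_APPROX_NONE)
    m=cv2.fillPoly(np.zeros((40,40),np.uint8),[cv2.convexHull(cs[0])],1)
    mm=cv2.moments(m,True); c=np.array([mm['m10'],mm['m01']])/mm['m00']+[u-w,v-w]
    def pc(x):
        h=cv2.convexHull(w2p(n,cyl(x[0],x[1],26,0,26)).astype(np.float32)); q=cv2.moments(h); return np.array([q['m10'],q['m01']])/q['m00'],q['m00']
    r=minimize(lambda x:((pc(x)[0]-c)**2).sum(),[497,-246],method="Nelder-Mead",options=dict(xatol=.05,fatol=1e-6))
    print(n,"collar",r.x.round(1),"area",mm['m00'],pc(r.x)[1].round(),"mask bbox",s[i])
    x=r.x
    if n=="side":
        for f in range(-40,50,10):
            t=np.radians(f+180); print(f,w2p(n,[x[0]+26*np.cos(t),x[1]+26*np.sin(t),13])[0].round(1),end=' ')
        print()
f=lambda x,y,ox=323,oy=200,s=5:(ox+(x+.5)/s-.5,oy+(y+.5)/s-.5)
lo=p2w("top",f(168,281),58);hi=p2w("top",f(239,124),58);print("ribs",lo,hi,(lo+hi)/2,np.degrees(np.arctan2(*(hi-lo)[1::-1])))
# bolt/housing corners check, board corners at z=10
print("shaft from washer",p2w("top",f(205,202),66),"tip",p2w("top",f(208,190),100))
print("side tip",p2w("side",f(203,453-400,305,220,5.7143),100),"washer", p2w("side",f(203,519-400,305,220,5.7143),66))
# board bolts
for q in((167,51),(336,132),(228,373),(56,291)): print(p2w("top",f(*q),12)[:2].round(1),end=' ')
s=crop(bot.camera("side"),385,220,30,25,20); cv2.imwrite("pics/m2.png",s)
```

```text
Traceback (most recent call last):
AttributeError: 'float' object has no attribute 'round'
```

Run:
```python
from h import *
from scipy.optimize import minimize
a=np.linspace(0,2*np.pi,60)
def cyl(x,y,r,z0,z1): return np.vstack([np.c_[x+r*np.cos(a),y+r*np.sin(a),0*a+z] for z in(z0,z1)])
for n,uv in(("top",(448,263)),("side",(397,234))):
    im=bot.camera(n)
    w=20; u,v=uv; sub=im[v-w:v+w,u-w:u+w].astype(int); ch=sub.max(2)-sub.min(2)
    m=((ch<28)&(sub.max(2)>85)).astype(np.uint8)
    k,l,s,_=cv2.connectedComponentsWithStats(m); i=l[w-6:w+7,w-6:w+7]; i=np.bincount(i[i>0]).argmax()
    cs,_=cv2.findContours((l==i).astype(np.uint8),cv2.RETR_EXTERNAL,cv2.CHAIN_APPROX_NONE)
    m=cv2.fillPoly(np.zeros((40,40),np.uint8),[cv2.convexHull(cs[0])],1)
    mm=cv2.moments(m,True); c=np.array([mm['m10'],mm['m01']])/mm['m00']+[u-w,v-w]
    def pc(x):
        h=cv2.convexHull(w2p(n,cyl(x[0],x[1],26,0,26)).astype(np.float32)); q=cv2.moments(h); return np.array([q['m10'],q['m01']])/q['m00'],q['m00']
    r=minimize(lambda x:((pc(x)[0]-c)**2).sum(),[497,-246],method="Nelder-Mead",options=dict(xatol=.05,fatol=1e-6))
    print(n,"collar",r.x.round(1),"area",mm['m00'],pc(r.x)[1],"mask bbox",s[i])
    x=r.x
    if n=="side":
        for f in range(-40,50,10):
            t=np.radians(f+180); print(f,w2p(n,[x[0]+26*np.cos(t),x[1]+26*np.sin(t),13])[0].round(1),end=' ')
        print()
f=lambda x,y,ox=323,oy=200,s=5:(ox+(x+.5)/s-.5,oy+(y+.5)/s-.5)
lo=p2w("top",f(168,281),58);hi=p2w("top",f(239,124),58);print("ribs",lo,hi,(lo+hi)/2,np.degrees(np.arctan2(*(hi-lo)[1::-1])))
print("shaft from washer",p2w("top",f(205,202),66),"tip",p2w("top",f(208,190),100))
print("side tip",p2w("side",f(203,453-400,305,220,5.7143),100),"washer", p2w("side",f(203,519-400,305,220,5.7143),66))
for q in((167,51),(336,132),(228,373),(56,291)): print(p2w("top",f(*q),12)[:2].round(1),end=' ')
s=crop(bot.camera("side"),385,220,30,25,20); cv2.imwrite("pics/m2.png",s)
```

```text
top collar [ 499.3 -250.3] area 386.0 380.5758081069216 mask bbox [  8  10  23  21 336]
side collar [ 501.9 -250.6] area 248.0 244.5753435275983 mask bbox [ 11  11  18  17 231]
-40 [399.3 237.3] -30 [400.7 237.1] -20 [402.  236.7] -10 [403.1 236.3] 0 [403.9 235.8] 10 [404.6 235.2] 20 [405.  234.5] 30 [405.1 233.8] 40 [405.  233.1] 
ribs [513.53405834 -15.846667    58.        ] [591.42181501 -51.25649101  58.        ] [552.47793668 -33.551579    58.        ] -24.44779444053438
shaft from washer [551.76932904 -33.53112014  66.        ] tip [553.90886239 -31.97073937 100.        ]
side tip [554.81559967 -32.01933564 100.        ] washer [552.31962898 -30.40836036  66.        ]
[635.4 -19.2] [ 593.7 -105.6] [470.3 -49.5] [511.8  37.7]
```

View pics/m2.png

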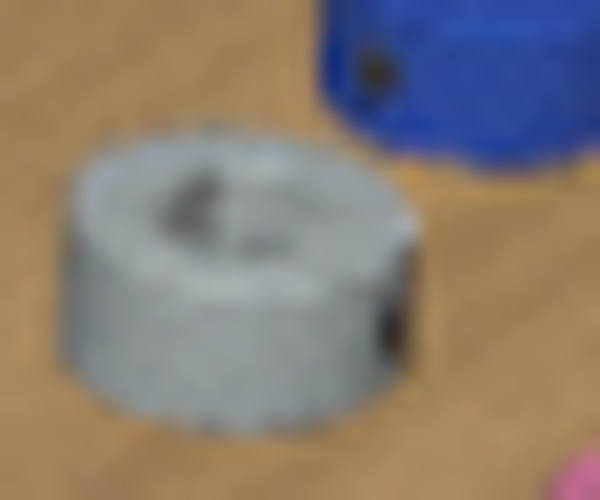

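Collar: (500.5,-250.4), yaw about 4° with the screw at about (404,235.6) in the side view, which is away from the drive's spacer side. Drive: (552.7,-33), yaw -24.4°. The shaft's narrow profile in the side view suggests its flat normal lies at about 39°. I'll go and feel it.

Run:
```python
from h import *
for nm,p,ys in(("shaft",(552.7,-33,74),(39,39-180,-24.4,155.6)),("collar",(500.5,-250.4,3),(94,-86,4)),("end",(552.7,-33,62),(65.6,-114.4))):
    for y in ys:
        q=bot.solve_ik(p,down(np.radians(y))); print(nm,y,None if q is None else np.round(q,2))
y=np.radians(39)
bot.move_ptp([552.7,-33,180],down(y)); bot.move_gripper(50,10)
bot.line_to([552.7,-33,76],150); s0=st()
bot.move_gripper(5,10); st(); bot.pause(.3); st()
```

```text
shaft 39 [ 0.29  0.31 -0.45  0.   -0.81 -2.76]
shaft -141 [ 0.29  0.31 -0.45  0.   -0.81  0.39]
shaft -24.4 [ 0.29  0.31 -0.45  0.   -0.81  2.42]
shaft 155.6 [ 0.29  0.31 -0.45  0.   -0.81 -0.72]
collar 94 [-0.11  0.42 -0.5   0.   -0.65 -1.39]
collar -86 [-0.11  0.42 -0.5   0.   -0.65  1.75]
collar 4 [-0.11  0.42 -0.5   0.   -0.65 -2.96]
end 65.6 [ 0.29  0.33 -0.46 -0.   -0.78 -2.29]
end -114.4 [ 0.29  0.33 -0.46  0.   -0.78  0.85]
t4.38 [553.3 -32.9  76.7] w50.31 F [0.1 0.2 0.7] M [-0.07 -0.03 -0.05]
t5.00 [553.8 -32.5  76.5] w18.54 F [2.3 2.7 0.1] M [ 0.97 -1.19  0.04]
t5.30 [553.9 -32.5  76.5] w18.78 F [4.3 3.8 1. ] M [ 1.24 -1.41  0.06]
```

Run:
```python
from h import *
print(bot.read_state()["joint_pos"].round(2))
bot.move_gripper(30); bot.line_to([554.3,-31.8,76],60); st()
bot.move_gripper(5,10); bot.pause(.2); st()
bot.move_gripper(5,25); bot.pause(.2); st()
```

```text
[ 0.29  0.31 -0.45  0.   -0.81 -2.76]
t6.03 [554.4 -31.7  76. ] w29.82 F [ 0.1 -0.4 -0.2] M [-0.05 -0.02 -0.05]
t6.66 [553.7 -32.   75.9] w17.94 F [-4.3 -1.   2.6] M [-0.4   1.58  0.04]
t7.08 [553.5 -31.8  75.9] w16.89 F [-6.2  1.7  4.7] M [0.17 2.11 0.06]
```

Run:
```python
from h import *
bot.move_gripper(30); bot.line_to([553.4,-32.3,76],60)
bot.move_gripper(5,25); bot.pause(.2); st()
bot.move_gripper(5,45); bot.pause(.2); st()
cv2.imwrite("pics/m3.png",np.hstack([crop(bot.camera("side"),300,180,80,80,5),crop(bot.camera("top"),323,200,80,80,5)]))
```

```text
t8.43 [553.7 -32.1  76. ] w15.93 F [ 2.3  2.6 -1.7] M [ 0.47 -0.54  0.06]
t8.85 [553.7 -32.1  76. ] w15.62 F [ 2.7  2.9 -2.1] M [ 0.87 -1.02  0.03]
```

View pics/m3.png

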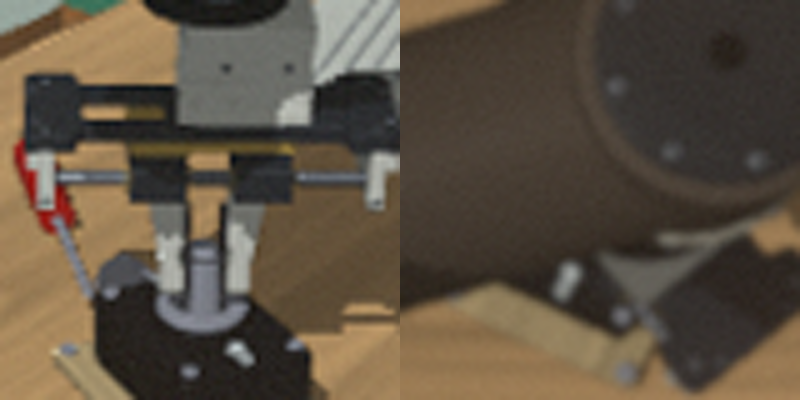

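Flats are pinched at 15.9 mm, and the picture shows both pads flat on the shaft, left and right, at about (205,270). Now I'll turn it to jaw yaw 155.6°, which is the ribs' axis.

Run:
```python
from h import *
bot.move_gripper(5,30)
p=[553.7,-32.1,76]
for y in(95,155.6):
    bot.move_joints(bot.solve_ik(p,down(np.radians(y)))); bot.pause(.2); s=st()
    r=R.from_quat(s["eef_rot"]).as_matrix()[:,1]; print("yaw",np.degrees(np.arctan2(r[1],r[0])))
```

```text
t10.29 [552.9 -33.9  76. ] w15.61 F [ 2.4 -5.2 -1.7] M [-2.37 -1.01 -0.01]
yaw 95.00274751934305
t11.48 [554.1 -35.5  76. ] w15.35 F [  9.3 -17.4  -8.7] M [-6.58 -3.57 -0.02]
yaw 155.60929707406027
```

Run:
```python
from h import *
bot.move_gripper(30,20); bot.line_to([555,-33.7,76],60,ori=down(np.radians(155.6))); s=st()
bot.move_gripper(5,20); bot.pause(.3); s=st()
n=np.array([np.cos(np.radians(155.6)),np.sin(np.radians(155.6))]); F=s["contact_force"][:2]; print("along",F@n,"perp",F@[-n[1],n[0]])
```

```text
t12.26 [555.1 -33.7  76. ] w29.84 F [-0.6 -0.2 -0.4] M [0.04 0.06 0.03]
t12.96 [555.1 -33.8  76. ] w15.99 F [ 2.1 -1.  -2.2] M [-0.5  -0.53 -0.02]
along -2.27558879171843 perp 0.03804085709692869
```

Run:
```python
from h import *
bot.move_gripper(50); bot.line_to([555,-33.7,170],200)
c=[500.5,-250.4]
bot.move_ptp([*c,110],down(np.radians(4))); bot.move_gripper(64,5)
bot.line_to([*c,3],120); st()
bot.move_gripper(40,5); bot.pause(.2); st()
bot.move_gripper(64); bot.line_to([*c,40],150)
bot.line_to([*c,40],100,ori=down(np.radians(94))); bot.line_to([*c,3],100); st()
bot.move_gripper(40,40); bot.pause(.2); st()
bot.line_to([*c,180],200); st()
cv2.imwrite("pics/m4.png",np.hstack([crop(bot.camera("side"),370,120,60,60,6.6667),crop(bot.camera("side"),305,215,50,50,8)]))
```

```text
t17.85 [ 501.  -250.5    3.6] w64.27 F [-0.4 -0.1 -0.4] M [-0.17  0.04 -0.01]
t18.43 [ 501.  -250.5    3.7] w50.68 F [-0.7  0.5  6. ] M [ 0.28  0.27 -0.03]
t21.57 [ 500.5 -250.5    3. ] w63.89 F [-1.   0.8  0.1] M [ 0.   -0.02 -0.04]
t22.16 [ 500.9 -250.5    3.6] w51.63 F [-0.   0.9  6.3] M [0.45 0.25 0.04]
t23.19 [ 499.6 -250.1  178.7] w51.63 F [-0.8  0.5 -1.6] M [-0.06  0.01 -0.01]
```

View pics/m4.png

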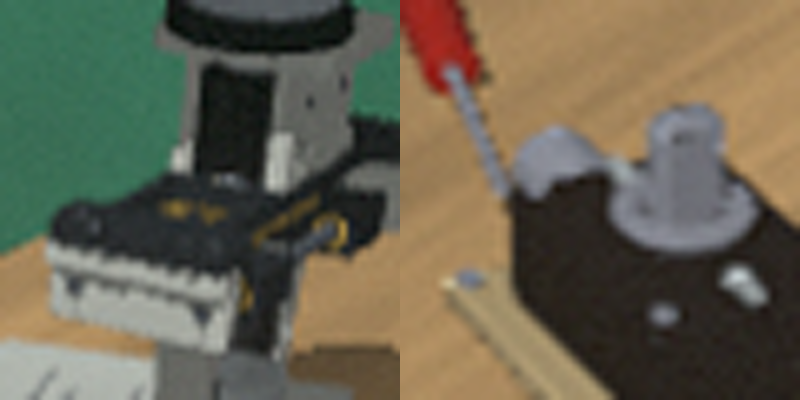

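Run:
```python
from h import *
bot.move_ptp([555.1,-33.8,135],down(np.radians(65.6))); bot.pause(.3); s=st()
P=np.array([555.1,-33.8,145.])
a=np.radians(155.6); 
im=bot.camera("side"); u,v=w2p("side",P)[0].astype(int); x0,y0=u-20,v-20
for d in(-10,-5,0,5,10):
    b=a+np.radians(d); print(d,((w2p("side",P+[26*np.cos(b),26*np.sin(b),0])[0]-[x0,y0]+.5)*14).round())
print("centre",((w2p("side",P)[0]-[x0,y0]+.5)*14).round())
cv2.imwrite("pics/m5.png",crop(im,x0,y0,42,42,14))
```

```text
t24.50 [555.1 -34.7 135.2] w51.52 F [ 0.2 -1.2 -0.4] M [-0.08  0.06  0.01]
-10 [347. 354.]
-5 [358. 353.]
0 [369. 350.]
5 [379. 348.]
10 [389. 345.]
centre [300. 294.]
```

View pics/m5.png

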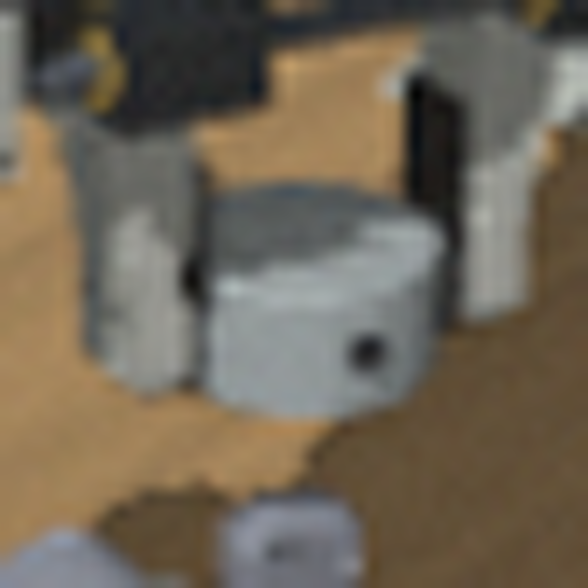

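The screw shows at (367,351) against a predicted (369,350), so the yaw is good to a few degrees. The shaft tip is below it at about (290,520). I'll now descend, watching the force.

Run:
```python
from h import *
x,y=555.1,-33.8; o=down(np.radians(65.6))
bot.line_to([x,y,106],60,ori=o); bot.pause(.2); st()
for z in range(104,70,-2):
    bot.line_to([x,y,z],40); s=st(); F=s["contact_force"]
    if abs(F[2])>12 or np.hypot(*F[:2])>15: break
```

```text
t25.38 [555.3 -33.8 106.4] w51.40 F [ 1.1 -0.2 -2.8] M [-0.1  -0.06  0.  ]
t25.63 [555.  -33.8 104. ] w51.63 F [-0.1 -0.2 -1.3] M [-0.03 -0.02 -0.02]
t25.88 [555.  -33.8 101.8] w51.35 F [-0.9 -0.  -0.3] M [-0.02 -0.03  0.06]
t26.13 [555.  -33.8  99.8] w51.59 F [-0.   0.2 -1.2] M [-0.07  0.   -0.07]
t26.38 [555.  -33.8  97.9] w51.70 F [ 0.4  0.2 -2.1] M [-0.08 -0.05 -0.01]
t26.63 [555.  -33.8  95.8] w51.86 F [-0.1 -0.3 -1. ] M [-0.11 -0.03 -0.03]
t26.88 [555.  -33.8  93.8] w51.36 F [-0.3  0.7 -1.3] M [-0.07 -0.02 -0.01]
t27.13 [555.  -33.8  91.9] w51.73 F [ 0.3 -1.2 -1.2] M [-0.08 -0.05  0.05]
t27.38 [555.  -33.8  89.8] w51.51 F [ 1.1  0.8 -2.2] M [-0.04 -0.06 -0.03]
t27.63 [555.  -33.8  87.8] w51.81 F [ 0.9  0.3 -2.1] M [-0.08 -0.05  0.03]
t27.88 [555.  -33.8  85.9] w51.70 F [ 0.8  0.4 -0.8] M [-0.    0.03  0.05]
t28.13 [555.  -33.8  83.8] w51.50 F [-0.2  0.1 -1. ] M [-0.04 -0.07  0.01]
t28.38 [555.  -33.8  81.8] w51.54 F [-0.8  0.1 -1.6] M [-0.1  -0.03 -0.05]
t28.63 [555.  -33.8  79.8] w51.84 F [ 0.1 -0.3 -0.7] M [-0.05 -0.06  0.01]
t28.88 [555.  -33.8  77.8] w51.70 F [-0.9 -0.1 -0.9] M [-0.02 -0.03  0.04]
t29.13 [555.  -33.8  75.8] w51.40 F [ 0.3 -0.5 -0.8] M [-0.08 -0.06 -0.  ]
t29.38 [555.  -33.8  73.8] w51.71 F [-0.1  0.4 -1.1] M [-0.02 -0.03  0.01]
t29.63 [555.  -33.8  71.8] w51.69 F [ 0.1 -0.2 -0.5] M [-0.09 -0.02  0.01]
```

Run:
```python
from h import *
x,y=555.1,-33.8
bot.move_gripper(40,55)
z=71
while z>57:
    bot.line_to([x,y,z],20); bot.pause(.1); s=st(); F=s["contact_force"]
    if F[2]>18 or np.hypot(*F[:2])>15: break
    z-=1 if z>64 else .5
cv2.imwrite("pics/m6.png",crop(bot.camera("side"),315,210,50,50,12))
```

```text
t30.20 [555.1 -33.8  71. ] w51.14 F [-0.4 -0.3 -0.4] M [-0.06 -0.06  0.01]
t30.55 [555.1 -33.8  70. ] w50.99 F [-0.6  0.6 -1.1] M [-0.12 -0.06 -0.04]
t30.90 [555.3 -33.8  69.2] w51.26 F [-1.2 -0.3  2.1] M [ 0.01  0.19 -0.04]
t31.25 [555.2 -33.8  68.1] w50.90 F [-0.8  1.1  2.4] M [ 0.03  0.18 -0.02]
t31.60 [555.2 -33.8  67.1] w51.12 F [-1.2  0.1  3.8] M [0.01 0.16 0.01]
t31.95 [555.2 -33.8  66.1] w51.45 F [-0.7 -0.   3.7] M [ 0.07  0.14 -0.03]
t32.30 [555.2 -33.8  65.1] w51.05 F [ 0.3 -0.2  5.3] M [-0.03  0.22  0.03]
t32.65 [555.2 -33.8  64.2] w50.96 F [-1.3 -0.1  6.8] M [ 0.05  0.38 -0.02]
t33.00 [555.3 -33.8  63.8] w51.26 F [-1.1  0.9  6.6] M [0.09 0.46 0.03]
t33.35 [555.3 -33.8  63.6] w51.06 F [-2.6  0.7  9.4] M [0.17 0.77 0.01]
t33.70 [555.3 -33.8  63.5] w51.34 F [-3.1  0.8 12.4] M [ 0.24  1.38 -0.02]
t34.05 [555.3 -33.8  63.5] w51.37 F [-5.4  1.7 17.7] M [ 0.41  1.97 -0.08]
t34.40 [555.4 -33.8  63.4] w51.31 F [-6.5  2.2 21.6] M [0.54 2.55 0.  ]
```

View pics/m6.png

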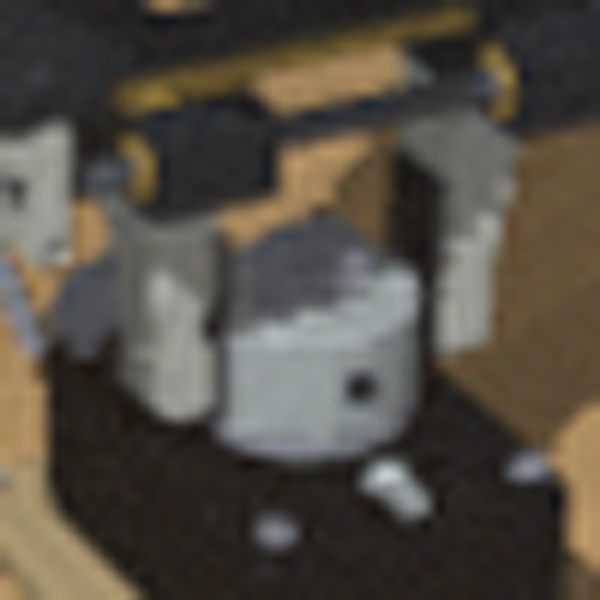

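Run:
```python
from h import *
st()
c=np.array([555.2,-33.8])
for d in(-6,-3,0,3,6):
    a=np.radians(155.6+d); e=np.array([np.cos(a),np.sin(a)])
    f=lambda r,z:((w2p("side",[*(c+r*e),z])[0]-[315,210]+.5)*12).round()
    print(d,"screw",f(26,73),"rib mid",f(43,58))
```

```text
t34.45 [555.3 -33.8  63.4] w51.10 F [-7.2  1.4 21.9] M [ 0.59  2.54 -0.  ]
-6 screw [353. 388.] rib mid [381. 482.]
-3 screw [359. 387.] rib mid [391. 480.]
0 screw [364. 385.] rib mid [400. 478.]
3 screw [369. 384.] rib mid [408. 476.]
6 screw [374. 382.] rib mid [417. 473.]
```

Screw and rib both lie on the same line, each about 1.5° off nominal. The collar is hard against the stop, so I'm handing in.

Run:
```python
from h import *
bot.close_job()
```

```text
the job is handed in; nothing more can be done
```

The collar is on the shaft with its set screws facing the pointer ribs. It is pressed fully down on its washer, and I handed in still gripping it there. The clock read about 34.5 s of the 69 s allowed.

- **Shaft:** I turned it by the flats and let go, then pinched again square to the ribs. That second pinch measured 15.99 mm, against 16 mm across the flats, so both flats face the ribs. The first turn dragged the arm about 3 mm sideways, with up to about 21 N at the wrist, because I had the shaft's centre about 2 mm off. I corrected the centre before the second pinch.
- **Fitting the collar:** It slid down the shaft with no noticeable contact force.
- **Pressing down:** The fingers met the spring washer at 69.2 mm and stopped hard at 63.4 mm. That is 5.8 mm of the 6 mm travel, with a final push of about 22 N against a full-down spring force of 8.1 N. The grip was set to 55 N.
- **Screw direction:** In the last picture, the visible screw and its rib agree to about 1°. The other screw was out of view.
- **Other checks:** The width while gripping the collar read about 51.2 mm rather than 52 mm, which I put down to finger give. I did not touch the other things on the table.

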